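# Feed two notebooks through the sprung flap of a drop box

## Robot

A 6-joint arm with a two-finger parallel gripper is mounted at the origin on the work surface; the furniture and walls round the work are solid. World frame = base frame: x ahead of the robot, y to its left, z up, the work surface at z = 0. Lengths are in m, angles in rad, forces in N, time in s.
With the tool pointing down it reaches from about 0.375 to 0.975 m from the base axis. Payload 3.8 kg.
Tool frame: the origin (TCP) lies midway between the tips of the shut fingers; the grasp point (between the pads) lies 19 mm behind it; z points along the fingers, y is the line along which they close (so a half turn about z gives the same grasp; the last joint's range is limited). The gripper opens to 85 mm and grips with 20 to 120 N. Pads are 22 mm wide; open, the fingers measure 114 mm over their backs; the gripper's body (76 mm by 85 mm) begins 54 mm behind the grasp point. The pads swing forward as they close: fully open they stand 13 mm farther back than shut.
Start: joints at [1.312, 0.264, 1.604, -0, 1.274, -0.037], TCP at [0.148, 0.658, 0.231] pointing down, gripper open.
Joint ranges: [-2.63, 2.63], [-0.94, 2.18], [0.31, 2.57], [-1.31, 4.45], [0, 2.66], [-2.55, 2.55]. Speed limits (rad/s): [2.57, 2.57, 3.14, 3.14, 3.14, 3.14].

## Interface

Orientations are given as a rotation vector (axis times angle).
In Python, from workcell import bot gives the robot as it stands.
- The arm moves only by the tool servo_tool, never from a script. Its argument "series" is a list of rows, each a list of 7 numbers: the shift along the world's x, y, z in units of 0.15 m (1.0 is 0.15 m), then the turn, a rotation vector about the world's x, y, z in units of 180 degrees (1.0 is 180 degrees), then the closure, from 0 (fully open) to 1 (shut). A call has 1 to 20 rows; each row is the pose to reach, as a shift and turn from the pose commanded when the call began, turning the shorter way round; what a row does not reach only later rows make up. A row lasts 1/10 s, in which the tool goes at most 50 mm and 8.59 degrees, less where a joint would pass 70% of its speed; a pose out of reach is approached as far as the arm can. A call with a number of a shift or a turn outside -1 to 1 is refused whole. A call with a gripper value outside its range is refused whole. The fingers move at their own pace and stop on an object; "newtons" is the grip in N (left out, the last holds). Time passes only in rows, so rows that repeat a pose let the fingers close. It gives the time, the measured TCP pose, the force, the opening and the grip force at its end, in the units of the state.
- bot.read_state(): the state, without advancing time (a new reading comes with each control period).
- bot.read_camera(name): name is "scene" or "top" or "wrist"; returns the picture (400x640x3 uint8, red, green, blue); there is no depth.
- bot.camera_info(name): a dict with "vertical_fov" (degrees; the focal length in pixels is half the picture's height over the tangent of half this angle, whatever the lens; pixels are square), "cx", "cy" (the principal point, pixels), "R" (3x3) and "t" (3): a world point X has camera coordinates R X + t. Camera axes: x right, y down, z forward; pixel columns grow to the right and rows downward; lengths in m; the calibration is good to about 2 mm. A picture is of the moment at which its call begins: read the wrist's pose just before it. camera_info takes no time and is no camera call; for the wrist camera it gives the pose at the moment of the call.
- bot.finish_job(): hands the job in; it is judged then, once.
Trained networks look in the newest picture that a camera, given by its name, has taken for a name from the list of things; names that differ only in an ending like _2 or _b are one class to them, and where a whole thing is asked for, a point or a joint stands for the part that bears it (a point fixed in the world has none). Each returns a list of dicts, best first, with "score" (0 to 1); they miss things now and then, are a little off and sometimes report something else, mostly with a low value. They report only what shows in the picture. A call takes as long as a camera call. They do not tell look-alikes from the thing itself.
- bot.recognise(target, camera): "box" ([left, top, right, bottom] as shares, 0 to 1, of the picture: columns of its width, rows of its height, round what is visible of it).
- bot.trace(target, camera): "mask" (400x640 bool, what is visible of it) and "box" ([left, top, right, bottom] as shares, 0 to 1, of the picture: columns of its width, rows of its height, round what is visible of it).
- bot.mark_of(target, camera): "at" ([row, column] as shares, 0 to 1, of the picture: columns of its width, rows of its height: a listed point, or the origin of a listed thing).
The state is a dict: "time": time; "q": joint angles; "joint_vel": joint speeds; "joint_torque": joint torques, N m; "tool_pos": TCP position; "tcp_rot": TCP orientation; "wrist_force": force on the tool from outside, world axes, zero at the start; "torque": the same for the moment, N m; "width": opening from 0.0 (shut) to 1.0 (fully open); "grip_force": force on a finger pad.
Only numpy, scipy, OpenCV 4.12 (cv2) and the standard library are available. Lean on these libraries where they do the work, as an engineer would, in place of code of your own. Each camera call takes 0.05 s, during which the arm holds its last target. There are 200 camera calls.

## Task

Hand in both notebooks from the book stand, the black one first and then the red one: hold each lengthwise in the gripper and feed it end first through the sprung flap of the sloping drop box, pushing the flap inward and holding it open with the book as it goes in. See that each slides all the way down to rest on the bottom stop, free it if it hangs, and let the flap spring shut behind it before you fetch the next; leave the other things on the desk where they are.

Things in the scene. Friction and masses are not known exactly. Their poses are not given: they have to be found in the camera images.
- black_book_centre (a point): Black notebook, a rigid block 140 x 90 x 13 mm, about 200 g, standing on a short edge in either slot of the book stand, its bottom edge 8 mm above the desk. This point is its centre, half-way up. Its x axis runs along the 140 mm length (up or nearly so at the start), its y axis along the 90 mm width, its z axis through the 13 mm thickness
- red_book_centre (a point): Red notebook, a rigid block 140 x 90 x 13 mm, about 200 g, standing on a short edge in either slot of the book stand, its bottom edge 8 mm above the desk. This point is its centre, half-way up. Its x axis runs along the 140 mm length (up or nearly so at the start), its y axis along the 90 mm width, its z axis through the 13 mm thickness
- book_stand: Light wooden book stand, fixed to the desk, 160 x 112 mm. Origin: centre of its underside, on the desk. Its slots lie at x = -45 and x = +45 mm of its own frame, each 17 mm wide along its x and 96 mm long along its y; slot floor 8 mm, slot walls up to 53 mm above the desk, so 95 mm of each notebook stands free. A notebook's thickness lies along the stand's x axis
- chute: Sloping wooden chute of the drop box. Origin: middle of the mouth's lower edge, on the chute floor, 190 mm up. z points straight out of the mouth, back to the robot and up, 30 degrees from vertical: books go in along -z, down a 60 degree slope. y is level along the mouth's width; x goes from the mouth's lower to its upper edge. Open inside over x = 0 to 60, y = -58 to 58, z = 0 to -200 mm (bottom stop)
- mouth (a point): Centre of the chute's mouth, at x = 30, y = 0, z = 0 mm of the chute, same axes. The steel face plate round the mouth is 4 mm thick (chute z = 0 to 4) and reaches 22 mm beyond the mouth above and below, 18 mm at the sides
- stop (a point): Centre of the bottom stop, at x = 30, y = 0, z = -200 mm of the chute, same axes. A book at home lies along the chute, flat on its floor or on the other book, one end on this stop: its centre is then at chute z = -130 and its outer end at z = -60 mm
- flap (a joint): Brass flap that closes the mouth, 57 x 112 mm, 3 mm thick, hinged along the upper edge of the mouth (chute x = 60). 0 = shut, grows in rad as its lower edge swings inward, to 1.45. A spring shuts it again: about 0.3 N at its lower edge starts to open it, 0.55 N holds it at 1 rad. Chute and flap are slippery, so a book let go at the mouth normally slides home; if one hangs, hold the flap off it
- drop_box: The whole drop box with its dark stand, 190 x 150 mm at the base, about 270 mm high. Origin: on the desk under its middle
- mug: Green stoneware mug with handle, 82 mm wide, 94 mm high, loose bystander; origin at the centre of its underside
- ink_pad: Blue tin ink pad, closed, 62 x 92 x 16 mm, loose bystander; origin at the centre of its underside
- rubber_stamp: Rubber stamp with dark handle, 26 x 54 mm, 69 mm high, loose bystander; origin at the centre of its underside
- pocket_watch: Silver pocket watch, 47 x 68 x 12 mm, loose bystander; origin at the centre of its underside
- field_compass: Brass pocket compass, 60 x 73 x 16 mm, loose bystander; origin at the centre of its underside
Mind the look-alikes: they are no part of the job. What is shaped like the part that bears black_book_centre but turquoise is not meant.

How it is judged:
On the way, in this order (a step that is already met when the one before it is completed fails the run):
1. the gripper holds the black notebook at least 25 mm inside the mouth, with the flap pushed open more than 0.4 rad (value of joint flap above 0.4 rad and z of black_book_centre in the frame of chute below 0.045 m and y of black_book_centre in the frame of chute between -0.03 and 0.03 m and x of black_book_centre in the frame of chute between 0 and 0.06 m and contact force between the fingers and black_book above 0.5 N), for 0.1 s.
2. the black notebook is home on the bottom stop and the flap has shut (z of black_book_centre in the frame of chute between -0.14 and -0.115 m and y of black_book_centre in the frame of chute between -0.03 and 0.03 m and x of black_book_centre in the frame of chute between 0 and 0.06 m and linear speed of black_book below 0.02 m/s and value of joint flap below 0.06 rad), for 0.2 s.
3. the gripper holds the red notebook at least 25 mm inside the mouth, with the flap pushed open more than 0.4 rad (value of joint flap above 0.4 rad and z of red_book_centre in the frame of chute below 0.045 m and y of red_book_centre in the frame of chute between -0.03 and 0.03 m and x of red_book_centre in the frame of chute between 0 and 0.06 m and contact force between the fingers and red_book above 0.5 N), for 0.1 s.
4. the red notebook is home too and the flap has shut (z of red_book_centre in the frame of chute between -0.14 and -0.115 m and y of red_book_centre in the frame of chute between -0.03 and 0.03 m and x of red_book_centre in the frame of chute between 0 and 0.06 m and linear speed of red_book below 0.02 m/s and value of joint flap below 0.06 rad), for 0.2 s.
At the end, for the whole second after the job is handed in: Both notebooks lie at rest inside the chute, each within 15 mm of resting on the bottom stop (centre at chute z below -115 mm) and within 30 mm of the chute's middle, and the flap is shut (under 0.06 rad) (all of step 4 and z of black_book_centre in the frame of chute between -0.14 and -0.115 m and y of black_book_centre in the frame of chute between -0.03 and 0.03 m and x of black_book_centre in the frame of chute between 0 and 0.06 m and linear speed of black_book below 0.02 m/s); the robot touches nothing.
It fails at once if the mug is moved by more than 30 mm (distance of mug from where it was at the start of the episode above 0.03 m).
It fails at once if the ink pad is moved by more than 30 mm (distance of ink_pad from where it was at the start of the episode above 0.03 m).
It fails at once if the rubber stamp is moved by more than 30 mm (distance of rubber_stamp from where it was at the start of the episode above 0.03 m).
It fails at once if the pocket watch is moved by more than 30 mm (distance of pocket_watch from where it was at the start of the episode above 0.03 m).
It fails at once if the field compass is moved by more than 30 mm (distance of field_compass from where it was at the start of the episode above 0.03 m).
It also fails if it takes over 61 s, if anything falls off the work surface, if the arm or the gripper's body presses on something with over 40 N, if the wrist force passes 120 N, or if a joint passes its speed limit or range.

## Working session

There is one attempt and no reset: what is moved stays moved. The work goes in short steps, Python scripts to look and compute and a tool call to move; the robot and the scene stay as the last step left them, time stands still between calls to the robot, and variables do not carry over. Pictures are saved under pics/ and viewed, at most 10 in all, crops included, and the job is handed in when it is done.

Besides the shell and the picture viewer there is one more tool, called by a JSON object that holds its "api" and its "payload". servo_tool: Moves the arm, as the interface text tells. Shifts and turns lie within -1 to 1; 1 stands for 0.15 m of shift or 180 degrees of turn. Its arguments: {"type":"object","properties":{"series":{"type":"array","items":{"type":"array","items":{"type":"number"}}},"newtons":{"type":"number"}},"required":["series"]}

```bash
mkdir -p pics
python3 - <<'E'
from workcell import bot
import cv2,numpy as np
s=bot.read_state();print(s)
ims=[]
for c in("scene","top"):
    im=bot.read_camera(c);cv2.imwrite(f"pics/{c}0.png",im[:,:,::-1])
    i=bot.camera_info(c);print(c,i)
    for t in("black_book_centre","red_book_centre","book_stand","chute","mouth","stop","drop_box","mug"):
        print(t,[(np.round(np.array(d["at"])*[400,640],1).tolist(),round(d["score"],2)) for d in bot.mark_of(t,c)][:3])
E
```

```text
{'time': 0.0, 'q': array([ 1.31208498e+00,  2.64776099e-01,  1.60539522e+00,  2.82410364e-06,
        1.27370648e+00, -3.68899013e-02]), 'joint_vel': array([-5.20280303e-04, -1.01475751e-04, -1.25381222e-03, -1.13683939e-05,
       -6.95717876e-04, -1.77183398e-03]), 'joint_torque': array([-5.27933844e-04, -5.15095711e+01, -3.67323017e+01, -5.08600948e-07,
        1.25078540e-02,  2.70918537e-05]), 'tool_pos': array([0.14830821, 0.65774239, 0.22993512]), 'tcp_rot': array([-0.34768591, -3.12195055,  0.00354935]), 'wrist_force': array([-1.591319  ,  0.05187319, -0.17288147]), 'torque': array([0.02655965, 0.0542806 , 0.01792697]), 'grip_force': 0.0, 'width': 1.003726238735012}
scene {'vertical_fov': 49.03239903738883, 'cx': 321.6575235878509, 'cy': 198.79830288202072, 'R': array([[ 0.60721258, -0.79444312,  0.0123702 ],
       [-0.54659513, -0.42897444, -0.7191764 ],
       [ 0.57665124,  0.42993146, -0.69471741]]), 't': array([-0.30240296,  0.36268745,  1.10553413])}
black_book_centre [([175.8, 319.6], 0.68), ([168.3, 279.7], 0.57)]
red_book_centre [([177.4, 263.6], 0.61)]
book_stand [
[... 212 characters left out ...]
6518, 'cx': 320.9612537429211, 'cy': 204.29477448785659, 'R': array([[ 0.02837078, -0.99958822, -0.00429954],
       [-0.98190017, -0.02706245, -0.18745578],
       [ 0.18726224,  0.00953998, -0.98226363]]), 't': array([-0.03353684,  0.48452076,  1.44350419])}
black_book_centre [([178.7, 253.3], 0.8), ([165.4, 291.0], 0.75), ([181.3, 367.3], 0.5)]
red_book_centre [([198.8, 250.5], 0.48), ([193.3, 254.7], 0.33)]
book_stand [([195.2, 256.6], 0.73)]
chute [([185.9, 367.1], 0.61), ([195.1, 254.2], 0.52), ([169.2, 372.9], 0.15)]
mouth [([180.9, 369.8], 0.93)]
stop [([170.1, 376.1], 0.63)]
drop_box [([181.9, 366.3], 0.73)]
mug [([248.4, 212.3], 0.57), ([179.9, 370.9], 0.52), ([235.2, 338.4], 0.4)]
```

View pics/scene0.png

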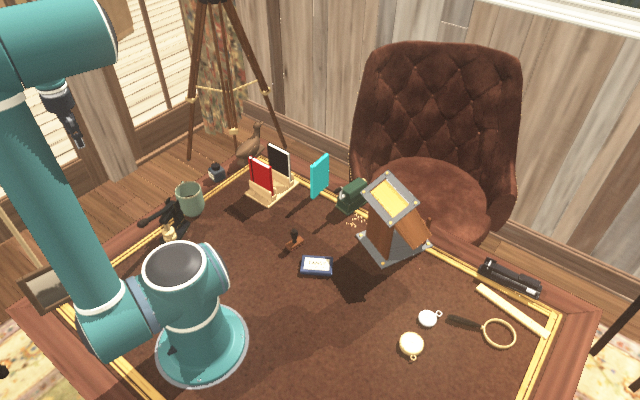

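View pics/top0.png

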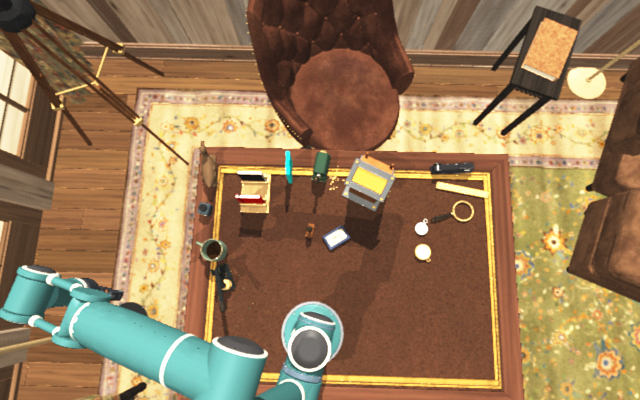

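Scene view: red book at about (175,261), black behind it at (160,279), turquoise decoy at (175,319), drop box mouth at about (197,385). Top view: black at (177,252), red at (197,251), box at (181,368).

```bash
cat > h.py <<'E'
import numpy as np,cv2
from scipy.optimize import least_squares
from scipy.spatial.transform import Rotation as Ro
def P(i,X):
    c=np.atleast_2d(X)@np.array(i["R"]).T+i["t"]; f=200/np.tan(np.radians(i["vertical_fov"]/2))
    return np.c_[i["cx"]+f*c[:,0]/c[:,2], i["cy"]+f*c[:,1]/c[:,2]]
def tri(obs): # [(info,(row,col))]
    return least_squares(lambda X:np.concatenate([P(i,X)[0]-[p[1],p[0]] for i,p in obs]),[.6,0,.1])
def chuteR(yaw):
    h=np.array([np.cos(yaw),np.sin(yaw),0]);u=np.array([0,0,1.]);c,s=np.cos(np.pi/6),.5
    x=h*c+u*s;z=-h*s+u*c
    return np.c_[x,np.cross(z,x),z]
E
python3 - <<'E'
from h import *
from workcell import bot
S,T=bot.camera_info("scene"),bot.camera_info("top")
for n,a,b in[("black",(168.3,279.7),(178.7,253.3)),("red",(177.4,263.6),(198.8,250.5)),("stand",(186.1,271.8),(195.2,256.6)),("mouth",(196.6,385.3),(180.9,369.8)),("stop",(229.7,406.6),(170.1,376.1)),("chute",(204.8,377.9),(185.9,367.1)),("box",(245.2,390.1),(181.9,366.3))]:
    r=tri([(S,a),(T,b)]);print(n,r.x.round(3),r.cost.round(1))
s=cv2.imread("pics/scene0.png");t=cv2.imread("pics/top0.png")
A=cv2.resize(s[125:275,235:435],None,fx=4,fy=4,interpolation=3);cv2.imwrite("pics/s1.png",A)
B=cv2.resize(t[140:220,230:400],None,fx=4.7,fy=4.7,interpolation=3);cv2.imwrite("pics/t1.png",B)
E
```

```text
black [0.578 0.245 0.064] 0.3
red [0.497 0.246 0.077] 1.7
stand [0.521 0.234 0.028] 0.7
mouth [ 0.538 -0.186  0.216] 1.1
stop [ 0.629 -0.232  0.034] 1.6
chute [ 0.523 -0.177  0.19 ] 3.7
box [ 0.597 -0.201 -0.033] 1.1
```

View pics/s1.png

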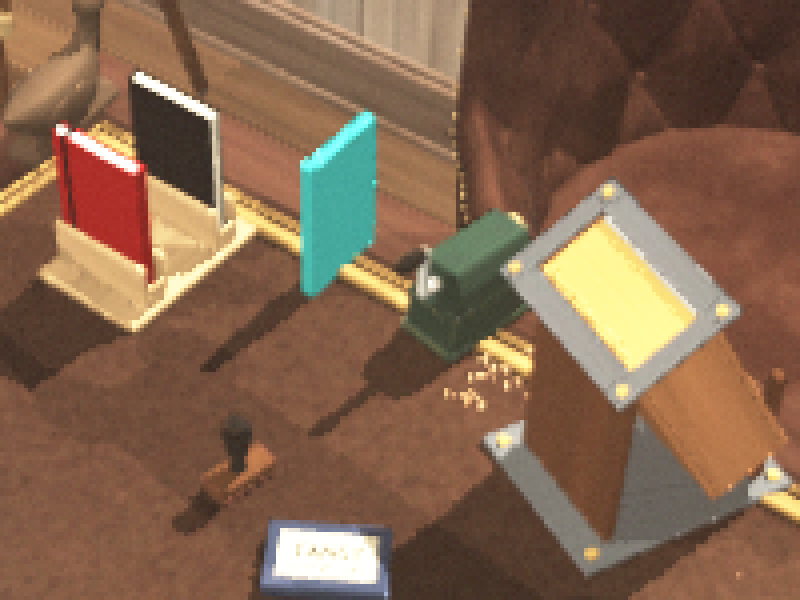

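View pics/t1.png

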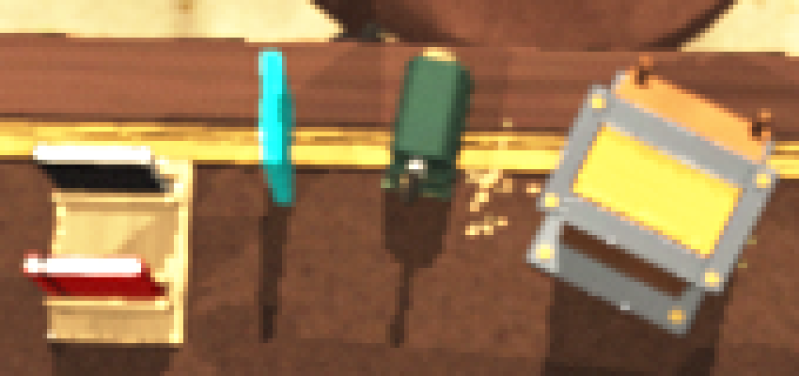

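```bash
cat > fit.py <<'E'
from h import *
from workcell import bot
S,T=bot.camera_info("scene"),bot.camera_info("top")
cs=lambda p:np.array(p)/4+[235,125]-[.4,.4]
ct=lambda p:np.array(p)/4.7+[230,140]-[.4,.4]
pl=np.array([[82,76,4],[82,-76,4],[-22,76,4],[-22,-76,4]])/1e3
sp=cs([(612,180),(741,312),(500,270),(622,408)]);tp=ct([(590,85),(778,172),(540,203),(717,292)])
def g(v):
    X=pl@chuteR(v[2]).T+[v[0],v[1],.19]
    return np.r_[P(S,X)-sp,P(T,X)-tp].ravel()
r=least_squares(g,[.52,-.18,-.4]);print("chute",r.x.round(4),np.round(r.fun,1))
def rz(a):return np.array([[np.cos(a),-np.sin(a)],[np.sin(a),np.cos(a)]])
bs=cs([(38,272),(135,330),(255,228)]);bt=ct([(47,342),(183,343),(190,160)])
ks=cs([(60,127),(143,167),(137,75),(216,112)]);kt=ct([(28,262),(143,264),(38,153),(152,152)])
b=np.array([[-80,56],[-80,-56],[80,-56]])/1e3;k=np.array([[-45,45],[-45,-45],[45,45],[45,-45]])/1e3
def g2(v):
    B=np.c_[b@rz(v[2]).T+v[:2],[.004]*3];K=np.c_[k@rz(v[2]).T+v[:2],[.148]*4]
    return np.r_[P(S,B)-bs,P(T,B)-bt,P(S,K)-ks,P(T,K)-kt].ravel()
r2=least_squares(g2,[.53,.24,0]);print("stand",r2.x.round(4),np.round(r2.fun,1))
print((k@rz(r2.x[2]).T+r2.x[:2]).round(3))
E
python3 fit.py
```

```text
chute [ 0.5249 -0.1785 -0.4313] [-0.  -0.9  0.5 -0.4 -0.5 -0.1 -0.8  0.7  0.7 -0.6  0.7 -0.3 -0.7  0.5
  0.4  0.1]
stand [0.5361 0.2461 0.0038] [-0.2  0.7 -0.   0.5  0.7  0.5  0.7 -1.1 -0.2 -0.6  0.3 -0.4 -0.6 -0.1
 -0.4  1.  -0.9 -0.4 -0.   0.7  0.  -0.1  0.2 -0.  -0.5 -0.8 -0.4 -0. ]
[[0.491 0.291]
 [0.491 0.201]
 [0.581 0.291]
 [0.581 0.201]]
```

Fits agree to under 1 px: stand at (0.536,0.246) with yaw ≈ 0, black book at (0.581,0.246), red at (0.491,0.246), chute at (0.525,−0.179) with yaw −24.7°. Next I move above the black book.

{"api": "servo_tool", "payload": {"series": [[0.962, -0.915, 0.04, 0, 0, -0.143, 0], [0.962, -0.915, 0.04, 0, 0, -0.143, 0], [0.962, -0.915, 0.04, 0, 0, -0.143, 0], [0.962, -0.915, 0.04, 0, 0, -0.143, 0], [0.962, -0.915, 0.04, 0, 0, -0.143, 0], [0.962, -0.915, 0.04, 0, 0, -0.143, 0]]}}

```text
time: 1.5
tool_pos: [0.2936, 0.5207, 0.2376]
tcp_rot: [-1.038, -2.965, -0.001]
wrist_force: [-0.4, -0.3, -0.4]
width: 0.998
grip_force: 0.0
```

{"api": "servo_tool", "payload": {"series": [[0.962, -0.915, 0.04, 0, 0, -0.143, 0], [0.962, -0.915, 0.04, 0, 0, -0.143, 0], [0.962, -0.915, 0.04, 0, 0, -0.143, 0], [0.962, -0.915, 0.04, 0, 0, -0.143, 0], [0.962, -0.915, 0.04, 0, 0, -0.143, 0], [0.962, -0.915, 0.04, 0, 0, -0.143, 0]]}}

```text
time: 2.1
tool_pos: [0.4371, 0.3846, 0.2432]
tcp_rot: [-1.67, -2.66, -0.0]
wrist_force: [-0.3, -0.6, -0.8]
width: 0.997
grip_force: 0.0
```

{"api": "servo_tool", "payload": {"series": [[0.962, -0.915, 0.04, 0, 0, -0.143, 0], [0.962, -0.915, 0.04, 0, 0, -0.143, 0], [0.962, -0.915, 0.04, 0, 0, -0.143, 0], [0.962, -0.915, 0.04, 0, 0, -0.143, 0], [0.962, -0.915, 0.04, 0, 0, -0.143, 0], [0.962, -0.915, 0.04, 0, 0, -0.143, 0], [0.962, -0.915, 0.04, 0, 0, -0.143, 0]]}}

```text
time: 2.8
tool_pos: [0.58, 0.2489, 0.2489]
tcp_rot: [-2.216, -2.225, 0.001]
wrist_force: [-0.8, -1.1, -0.1]
width: 1.001
grip_force: 0.0
```

Run:
```python
from h import *
from workcell import bot
s=bot.read_state();print(s["time"],s["tool_pos"],Ro.from_rotvec(s["tcp_rot"]).as_matrix().round(3),s["q"].round(2))
i=bot.camera_info("wrist");im=bot.read_camera("wrist")[:,:,::-1].copy()
for bx in(.491,.581):
    X=np.array([[bx+a*.0065,.246+b*.045,.148] for a,b in((1,1),(1,-1),(-1,-1),(-1,1))])
    cv2.polylines(im,[P(i,X).round().astype(int)],True,(0,255,0),1)
cv2.imwrite("pics/w1.png",im)
```

```text
2.8 [0.58002303 0.24894329 0.24887695] [[-0.004  1.    -0.001]
 [ 1.     0.004  0.001]
 [ 0.001 -0.001 -1.   ]] [0.37 0.17 1.68 0.   1.29 0.36]
```

View pics/w1.png

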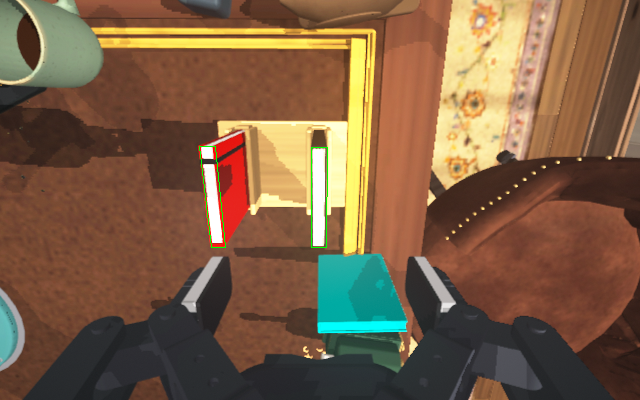

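The wrist view shows the predicted outlines lying on the white top edges of both books (black at x≈319, rows 147–246; red at x≈212), so I grasp the black one.

{"api": "servo_tool", "payload": {"series": [[0, 0, -0.3, 0, 0, 0, 0], [0, 0, -0.55, 0, 0, 0, 0], [0, 0, -0.75, 0, 0, 0, 0], [0, 0, -0.927, 0, 0, 0, 0], [0, 0, -0.927, 0, 0, 0, 0], [0, 0, -0.927, 0, 0, 0, 0.5], [0, 0, -0.927, 0, 0, 0, 1], [0, 0, -0.927, 0, 0, 0, 1], [0, 0, -0.927, 0, 0, 0, 1], [0, 0, -0.927, 0, 0, 0, 1], [0, 0, -0.927, 0, 0, 0, 1], [0, 0, -0.927, 0, 0, 0, 1], [0, 0, -0.927, 0, 0, 0, 1], [0, 0, -0.927, 0, 0, 0, 1]], "newtons": 45}}

```text
time: 4.25
tool_pos: [0.5818, 0.2469, 0.1115]
tcp_rot: [2.22, 2.222, 0.002]
wrist_force: [-1.6, 1.1, 6.2]
width: 0.156
grip_force: 45.3
```

```bash
cat > plan.py <<'E'
from h import *
from workcell import bot
import sys
def tgt(cx,cz,o=np.array([.5249,-.1785,.19]),yaw=-.4313):
    R=chuteR(yaw);p=o+R@[cx,0,cz]
    T=np.c_[R[:,1],R[:,0],-R[:,2]]
    return p,T
if __name__=="__main__":
    s=bot.read_state();p0=s["tool_pos"];R0=Ro.from_rotvec(s["tcp_rot"])
    print(p0,s["q"].round(2))
    for cz in(.15,.02):
        p,T=tgt(.028,cz);print(cz,p.round(4),"shift",((p-p0)/.15).round(3),"turn",((Ro.from_matrix(T)*R0.inv()).as_rotvec()/np.pi).round(4))
E
python3 plan.py
```

```text
[0.58183041 0.24693524 0.11152616] [0.36 0.28 1.81 0.   1.05 0.36]
0.15 [ 0.4788 -0.1573  0.3339] shift [-0.687 -2.695  1.483] turn [-0.036  -0.1637 -0.1345]
0.02 [ 0.5378 -0.1845  0.2213] shift [-0.293 -2.876  0.732] turn [-0.036  -0.1637 -0.1345]
```

{"api": "servo_tool", "payload": {"series": [[0, 0, 0.25, 0, 0, 0, 1], [0, 0, 0.5, 0, 0, 0, 1], [0, 0, 0.8, 0, 0, 0, 1], [0, 0, 1, 0, 0, 0, 1], [0, 0, 1, 0, 0, 0, 1]]}}

```text
time: 4.75
tool_pos: [0.5845, 0.2477, 0.2665]
tcp_rot: [2.217, 2.219, 0.015]
wrist_force: [1.4, 0.2, -1.4]
width: 0.156
grip_force: 45.4
```

{"api": "servo_tool", "payload": {"series": [[-0.2, 0, 0.67, -0.036, -0.164, -0.1345, 1], [-0.2, 0, 0.67, -0.036, -0.164, -0.1345, 1], [-0.23, -0.9, 0.67, -0.036, -0.164, -0.1345, 1], [-0.23, -0.9, 0.67, -0.036, -0.164, -0.1345, 1], [-0.23, -0.9, 0.67, -0.036, -0.164, -0.1345, 1], [-0.23, -0.9, 0.67, -0.036, -0.164, -0.1345, 1], [-0.23, -0.9, 0.67, -0.036, -0.164, -0.1345, 1], [-0.23, -0.9, 0.67, -0.036, -0.164, -0.1345, 1]]}}

```text
time: 5.55
tool_pos: [0.5469, 0.1122, 0.3595]
tcp_rot: [2.253, 1.444, 0.384]
wrist_force: [0.0, -0.3, -2.5]
width: 0.156
grip_force: 45.7
```

{"api": "servo_tool", "payload": {"series": [[-0.23, -0.95, 0, 0, 0, 0, 1], [-0.23, -0.95, 0, 0, 0, 0, 1], [-0.23, -0.95, 0, 0, 0, 0, 1], [-0.23, -0.95, 0, 0, 0, 0, 1], [-0.23, -0.95, 0, 0, 0, 0, 1], [-0.23, -0.95, 0, 0, 0, 0, 1]]}}

```text
time: 6.15
tool_pos: [0.5131, -0.0299, 0.3606]
tcp_rot: [2.252, 1.444, 0.386]
wrist_force: [-0.4, 0.5, -2.6]
width: 0.15
grip_force: 45.7
```

```bash
python3 plan.py
```

```text
[ 0.51309065 -0.02993143  0.36059101] [ 0.05 -0.41  2.09 -0.28  1.01  0.57]
0.15 [ 0.4788 -0.1573  0.3339] shift [-0.229 -0.849 -0.178] turn [-0.0001 -0.0003 -0.0002]
0.02 [ 0.5378 -0.1845  0.2213] shift [ 0.165 -1.03  -0.928] turn [-0.0001 -0.0003 -0.0002]
```

{"api": "servo_tool", "payload": {"series": [[-0.2, -0.5, 0, 0, 0, 0, 1], [-0.229, -0.849, -0.1, 0, 0, 0, 1], [-0.229, -0.849, -0.178, 0, 0, 0, 1], [-0.229, -0.849, -0.178, 0, 0, 0, 1], [-0.229, -0.849, -0.178, 0, 0, 0, 1], [-0.229, -0.849, -0.178, 0, 0, 0, 1]]}}

```text
time: 6.75
tool_pos: [0.4792, -0.1566, 0.3345]
tcp_rot: [2.25, 1.446, 0.387]
wrist_force: [0.1, 0.5, -2.5]
width: 0.153
grip_force: 45.6
```

```bash
cat > look.py <<'E'
from plan import *
o=np.array([.5249,-.1785,.19]);R=chuteR(-.4313)
s=bot.read_state();print(s["tool_pos"],"tcp in chute",(R.T@(s["tool_pos"]-o)).round(4))
M=np.array([[0,58,4],[60,58,4],[60,-58,4],[0,-58,4]])/1e3;L=np.array([[-22,76,4],[82,76,4],[82,-76,4],[-22,-76,4]])/1e3
out=[]
for c in("wrist","top","scene"):
    i=bot.camera_info(c);im=bot.read_camera(c)[:,:,::-1].copy()
    k=2 if c!="wrist" else 1
    if k>1: im=cv2.resize(im,None,fx=4,fy=4,interpolation=3)
    for Q in(M,L): cv2.polylines(im,[((P(i,Q@R.T+o)+(.5 if k>1 else 0))*(4 if k>1 else 1)).round().astype(int)],True,(0,255,0),1)
    if c=="top": im=im[520:520+300,1280:1280+400]
    if c=="scene": im=im[600:900,1320:1720]
    if c=="wrist": im=cv2.resize(im,(480,300))
    out.append(im)
cv2.imwrite(f"pics/{sys.argv[1]}.png",np.vstack([np.hstack(out[1:]),cv2.copyMakeBorder(out[0],0,0,0,320,0)]))
E
python3 look.py l1; python3 plan.py
```

```text
[ 0.47917811 -0.15660785  0.33453758] tcp in chute [0.0284 0.0008 0.1505]
[ 0.47907044 -0.15656868  0.3348527 ] [-0.33 -0.47  2.17 -0.06  0.92  0.12]
0.15 [ 0.4788 -0.1573  0.3339] shift [-0.002 -0.005 -0.006] turn [ 0.0002  0.0002 -0.001 ]
0.02 [ 0.5378 -0.1845  0.2213] shift [ 0.392 -0.186 -0.757] turn [ 0.0002  0.0002 -0.001 ]
```

View pics/l1.png

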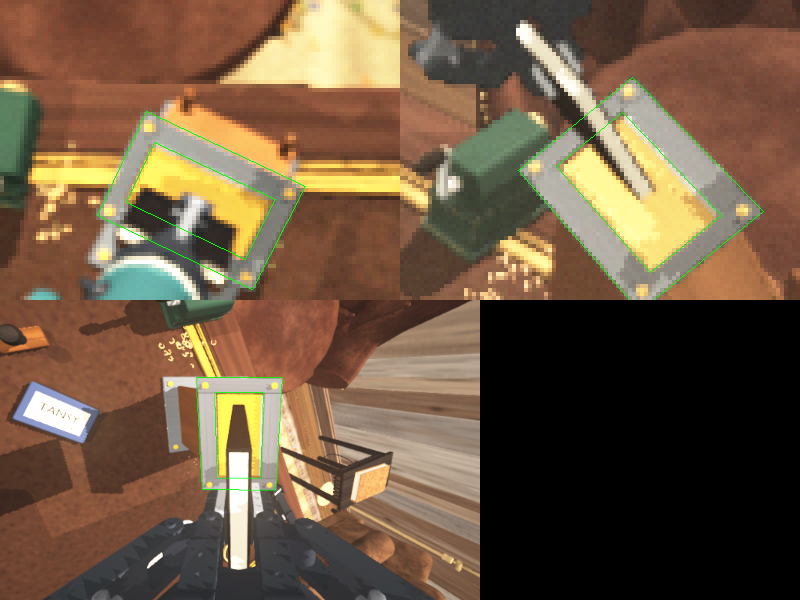

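The outlines sit on the real face plate in all three views, and the book points at the middle of the mouth. Inserting it now.

{"api": "servo_tool", "payload": {"series": [[0.039, -0.019, -0.076, 0, 0, 0, 1], [0.078, -0.037, -0.151, 0, 0, 0, 1], [0.118, -0.056, -0.227, 0, 0, 0, 1], [0.157, -0.074, -0.303, 0, 0, 0, 1], [0.196, -0.093, -0.379, 0, 0, 0, 1], [0.235, -0.112, -0.454, 0, 0, 0, 1], [0.274, -0.13, -0.53, 0, 0, 0, 1], [0.314, -0.149, -0.606, 0, 0, 0, 1], [0.353, -0.167, -0.681, 0, 0, 0, 1], [0.392, -0.186, -0.757, 0, 0, 0, 1], [0.392, -0.186, -0.757, 0, 0, 0, 1], [0.392, -0.186, -0.757, 0, 0, 0, 1], [0.392, -0.186, -0.757, 0, 0, 0, 1]]}}

```text
time: 8.2
tool_pos: [0.5371, -0.1861, 0.221]
tcp_rot: [2.251, 1.442, 0.386]
wrist_force: [-0.7, 0.1, -2.3]
width: 0.153
grip_force: 45.6
```

```bash
python3 look.py l2
```

```text
[ 0.53705651 -0.18608264  0.22100197] tcp in chute [ 0.0278 -0.0018  0.0197]
```

View pics/l2.png

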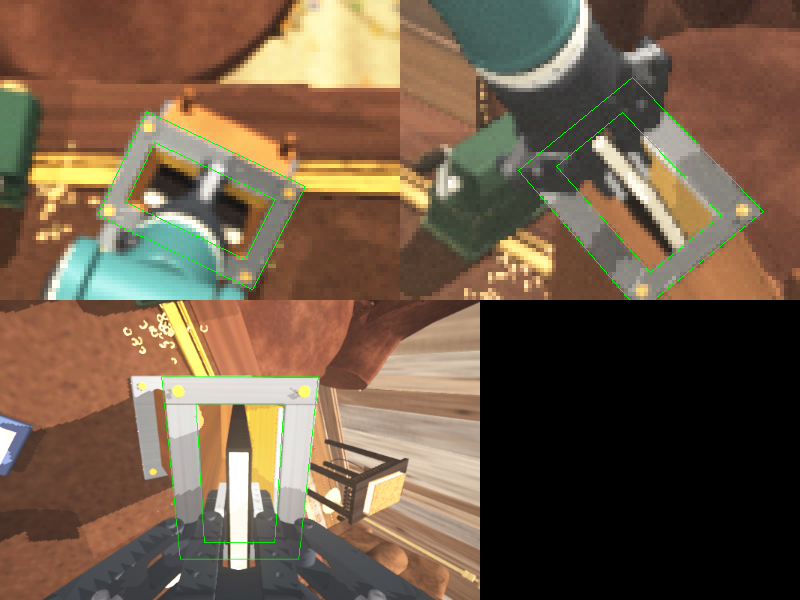

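The book is inside and pushing the flap open. I release it, wait, then back off along the chute axis.

{"api": "servo_tool", "payload": {"series": [[0, 0, 0, 0, 0, 0, 0.6], [0, 0, 0, 0, 0, 0, 0.5], [0, 0, 0, 0, 0, 0, 0.5], [0, 0, 0, 0, 0, 0, 0.5], [0, 0, 0, 0, 0, 0, 0.5], [-0.1, 0.047, 0.192, 0, 0, 0, 0.5], [-0.2, 0.093, 0.384, 0, 0, 0, 0.5], [-0.3, 0.14, 0.577, 0, 0, 0, 0.5], [-0.392, 0.186, 0.757, 0, 0, 0, 0.5], [-0.392, 0.186, 0.757, 0, 0, 0, 0.5]]}}

```text
time: 9.35
tool_pos: [0.4794, -0.1584, 0.3407]
tcp_rot: [2.244, 1.438, 0.394]
wrist_force: [1.5, -0.1, 0.1]
width: 0.498
grip_force: 0.0
```

```bash
python3 look.py l3
```

```text
[ 0.47942582 -0.15841062  0.34068297] tcp in chute [ 0.0323 -0.0008  0.1553]
```

View pics/l3.png

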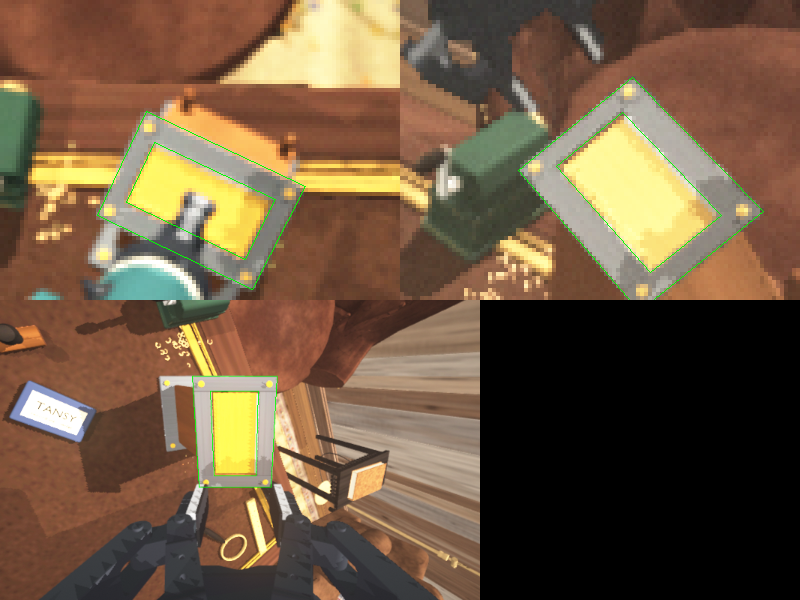

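Black book gone inside and flap shut. Back to the stand for the red one.

{"api": "servo_tool", "payload": {"series": [[0, 0.3, 0.2, 0, 0, 0, 0], [0.03, 0.9, 0.2, 0, 0, 0, 0], [0.03, 0.9, 0.2, 0, 0, 0, 0], [0.03, 0.9, 0.2, 0, 0, 0, 0], [0.03, 0.9, 0.2, 0, 0, 0, 0]]}}

```text
time: 10.0
tool_pos: [0.4824, -0.0214, 0.3617]
tcp_rot: [2.25, 1.45, 0.383]
wrist_force: [0.2, -1.4, -0.3]
width: 1.001
grip_force: 0.0
```

{"api": "servo_tool", "payload": {"series": [[0.03, 0.9, -0.2, 0.036, 0.164, 0.1345, 0], [0.03, 0.9, -0.2, 0.036, 0.164, 0.1345, 0], [0.03, 0.9, -0.2, 0.036, 0.164, 0.1345, 0], [0.03, 0.9, -0.2, 0.036, 0.164, 0.1345, 0], [0.03, 0.9, -0.2, 0.036, 0.164, 0.1345, 0], [0.03, 0.9, -0.2, 0.036, 0.164, 0.1345, 0]]}}

```text
time: 10.6
tool_pos: [0.4887, 0.1093, 0.3318]
tcp_rot: [-2.223, -2.216, 0.005]
wrist_force: [-1.1, -0.1, -0.7]
width: 1.001
grip_force: 0.0
```

{"api": "servo_tool", "payload": {"series": [[0.025, 0.89, -0.5, 0, 0, 0, 0], [0.025, 0.89, -0.5, 0, 0, 0, 0], [0.025, 0.89, -0.5, 0, 0, 0, 0], [0.025, 0.89, -0.5, 0, 0, 0, 0], [0.025, 0.89, -0.5, 0, 0, 0, 0], [0.025, 0.89, -0.5, 0, 0, 0, 0]]}}

```text
time: 11.2
tool_pos: [0.4912, 0.2439, 0.2596]
tcp_rot: [2.221, 2.22, 0.001]
wrist_force: [-0.6, -0.2, 0.2]
width: 1.003
grip_force: 0.0
```

Run:
```python
from h import *
from workcell import bot
s=bot.read_state();print(s["time"],s["tool_pos"],s["tcp_rot"],s["q"].round(2))
D=Ro.from_matrix(np.array([[0,1,0],[1,0,0],[0,0,-1]]));R0=Ro.from_rotvec(s["tcp_rot"])
print("shift",((np.array([.491,.246,.109])-s["tool_pos"])/.15).round(3),"turn",((D*R0.inv()).as_rotvec()/np.pi).round(4))
i=bot.camera_info("wrist");im=bot.read_camera("wrist")[:,:,::-1].copy()
X=np.array([[.491+a*.0065,.246+b*.045,.148] for a,b in((1,1),(1,-1),(-1,-1),(-1,1))])
cv2.polylines(im,[P(i,X).round().astype(int)],True,(0,255,0),1)
cv2.imwrite("pics/w2.png",im)
```

```text
11.2 [0.4912102  0.24385421 0.25959715] [2.22132907e+00 2.21986248e+00 9.92195537e-04] [ 0.42  0.01  1.84 -0.    1.29  0.42]
shift [-1.000e-03  1.400e-02 -1.004e+00] turn [0.0001 0.0004 0.0002]
```

View pics/w2.png

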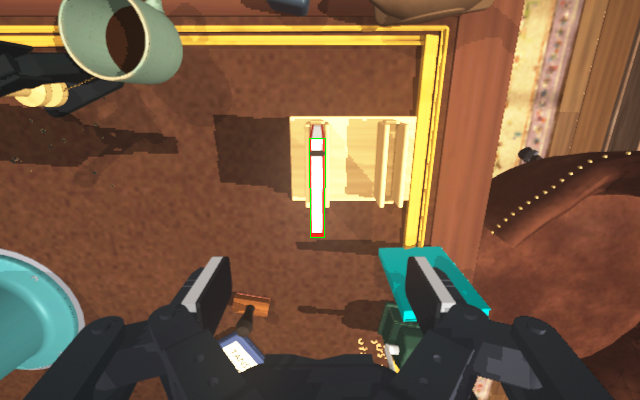

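The red book's top edge (column 317, rows 138–236) coincides with the prediction; the other slot is empty. Grasping it.

{"api": "servo_tool", "payload": {"series": [[0, 0.007, -0.3, 0, 0, 0, 0], [0, 0.007, -0.6, 0, 0, 0, 0], [0, 0.007, -0.83, 0, 0, 0, 0], [0, 0.007, -1, 0, 0, 0, 0], [0, 0.007, -1, 0, 0, 0, 0], [0, 0.007, -1, 0, 0, 0, 0.5], [0, 0.007, -1, 0, 0, 0, 1], [0, 0.007, -1, 0, 0, 0, 1], [0, 0.007, -1, 0, 0, 0, 1], [0, 0.007, -1, 0, 0, 0, 1], [0, 0.007, -1, 0, 0, 0, 1], [0, 0.007, -1, 0, 0, 0, 1], [0, 0.007, -1, 0, 0, 0, 1], [0, 0.007, -1, 0, 0, 0, 1]], "newtons": 45}}

```text
time: 12.65
tool_pos: [0.4914, 0.2468, 0.1102]
tcp_rot: [2.219, 2.223, 0.002]
wrist_force: [-1.1, -1.3, 5.5]
width: 0.152
grip_force: 44.9
```

{"api": "servo_tool", "payload": {"series": [[0, 0, 0.25, 0, 0, 0, 1], [0, 0, 0.5, 0, 0, 0, 1], [0, 0, 0.8, 0, 0, 0, 1], [0, 0, 1, 0, 0, 0, 1], [0, 0, 1, 0, 0, 0, 1]]}}

```text
time: 13.15
tool_pos: [0.4936, 0.2477, 0.2645]
tcp_rot: [2.217, 2.22, 0.014]
wrist_force: [1.4, 0.4, -1.6]
width: 0.154
grip_force: 45.7
```

{"api": "servo_tool", "payload": {"series": [[0, 0, 0.67, -0.036, -0.164, -0.1345, 1], [0, 0, 0.67, -0.036, -0.164, -0.1345, 1], [-0.02, -0.9, 0.67, -0.036, -0.164, -0.1345, 1], [-0.02, -0.9, 0.67, -0.036, -0.164, -0.1345, 1], [-0.02, -0.9, 0.67, -0.036, -0.164, -0.1345, 1], [-0.02, -0.9, 0.67, -0.036, -0.164, -0.1345, 1], [-0.02, -0.9, 0.67, -0.036, -0.164, -0.1345, 1], [-0.02, -0.9, 0.67, -0.036, -0.164, -0.1345, 1]]}}

```text
time: 13.95
tool_pos: [0.4877, 0.112, 0.3583]
tcp_rot: [2.253, 1.444, 0.384]
wrist_force: [0.8, 0.3, -2.2]
width: 0.154
grip_force: 45.8
```

{"api": "servo_tool", "payload": {"series": [[-0.03, -0.95, 0, 0, 0, 0, 1], [-0.03, -0.95, 0, 0, 0, 0, 1], [-0.03, -0.95, 0, 0, 0, 0, 1], [-0.03, -0.95, 0, 0, 0, 0, 1], [-0.03, -0.95, 0, 0, 0, 0, 1], [-0.03, -0.95, 0, 0, 0, 0, 1]]}}

```text
time: 14.55
tool_pos: [0.4838, -0.0303, 0.3592]
tcp_rot: [2.252, 1.444, 0.386]
wrist_force: [-0.6, -0.2, -3.4]
width: 0.15
grip_force: 45.8
```

```bash
python3 plan.py
```

```text
[ 0.48383021 -0.03025023  0.35924641] [ 0.05 -0.48  2.13 -0.27  1.04  0.57]
0.15 [ 0.4788 -0.1573  0.3339] shift [-0.034 -0.847 -0.169] turn [-0.0001 -0.0004 -0.0002]
0.02 [ 0.5378 -0.1845  0.2213] shift [ 0.36  -1.028 -0.92 ] turn [-0.0001 -0.0004 -0.0002]
```

{"api": "servo_tool", "payload": {"series": [[-0.034, -0.5, 0, 0, 0, 0, 1], [-0.034, -0.847, -0.1, 0, 0, 0, 1], [-0.034, -0.847, -0.169, 0, 0, 0, 1], [-0.034, -0.847, -0.169, 0, 0, 0, 1], [-0.034, -0.847, -0.169, 0, 0, 0, 1], [-0.034, -0.847, -0.169, 0, 0, 0, 1]]}}

```text
time: 15.15
tool_pos: [0.4791, -0.1565, 0.3347]
tcp_rot: [2.25, 1.446, 0.387]
wrist_force: [0.2, -0.7, -1.7]
width: 0.153
grip_force: 45.8
```

```bash
python3 plan.py
```

```text
[ 0.47913013 -0.15649854  0.33465744] [-0.33 -0.47  2.17 -0.06  0.92  0.12]
0.15 [ 0.4788 -0.1573  0.3339] shift [-0.002 -0.005 -0.005] turn [ 0.0001  0.     -0.0009]
0.02 [ 0.5378 -0.1845  0.2213] shift [ 0.391 -0.186 -0.756] turn [ 0.0001  0.     -0.0009]
```

{"api": "servo_tool", "payload": {"series": [[0.039, -0.019, -0.076, 0, 0, 0, 1], [0.078, -0.037, -0.151, 0, 0, 0, 1], [0.118, -0.056, -0.227, 0, 0, 0, 1], [0.157, -0.074, -0.303, 0, 0, 0, 1], [0.196, -0.093, -0.379, 0, 0, 0, 1], [0.235, -0.112, -0.454, 0, 0, 0, 1], [0.274, -0.13, -0.53, 0, 0, 0, 1], [0.314, -0.149, -0.606, 0, 0, 0, 1], [0.353, -0.167, -0.681, 0, 0, 0, 1], [0.392, -0.186, -0.757, 0, 0, 0, 1], [0.392, -0.186, -0.757, 0, 0, 0, 1], [0.392, -0.186, -0.757, 0, 0, 0, 1], [0.392, -0.186, -0.757, 0, 0, 0, 1]]}}

```text
time: 16.45
tool_pos: [0.5372, -0.1861, 0.2211]
tcp_rot: [2.251, 1.442, 0.386]
wrist_force: [-0.8, -0.5, -3.3]
width: 0.152
grip_force: 45.8
```

{"api": "servo_tool", "payload": {"series": [[0, 0, 0, 0, 0, 0, 0.6], [0, 0, 0, 0, 0, 0, 0.5], [0, 0, 0, 0, 0, 0, 0.5], [0, 0, 0, 0, 0, 0, 0.5], [0, 0, 0, 0, 0, 0, 0.5], [-0.1, 0.047, 0.192, 0, 0, 0, 0.5], [-0.2, 0.093, 0.384, 0, 0, 0, 0.5], [-0.3, 0.14, 0.577, 0, 0, 0, 0.5], [-0.392, 0.186, 0.757, 0, 0, 0, 0.5], [-0.392, 0.186, 0.757, 0, 0, 0, 0.5]]}}

```text
time: 17.45
tool_pos: [0.4796, -0.1584, 0.3409]
tcp_rot: [2.244, 1.438, 0.394]
wrist_force: [0.4, 0.5, 0.2]
width: 0.499
grip_force: 0.0
```

```bash
python3 look.py l4
```

```text
[ 0.47955871 -0.15842075  0.34089745] tcp in chute [ 0.0325 -0.0007  0.1555]
```

View pics/l4.png

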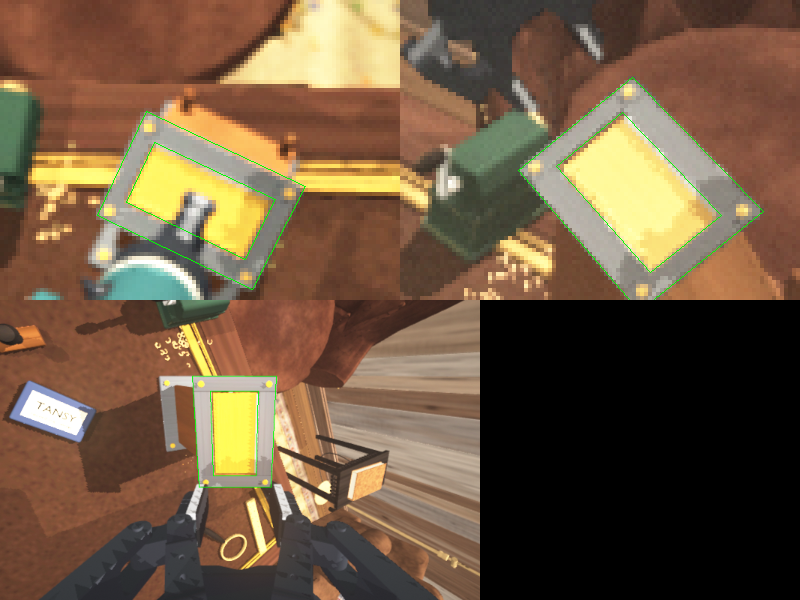

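Flap shut again with the red book inside and the gripper clear. I let it settle, then hand in.

{"api": "servo_tool", "payload": {"series": [[0, 0, 0.1, 0, 0, 0, 0.5], [0, 0, 0.1, 0, 0, 0, 0.5], [0, 0, 0.1, 0, 0, 0, 0.5], [0, 0, 0.1, 0, 0, 0, 0.5], [0, 0, 0.1, 0, 0, 0, 0.5], [0, 0, 0.1, 0, 0, 0, 0.5], [0, 0, 0.1, 0, 0, 0, 0.5], [0, 0, 0.1, 0, 0, 0, 0.5]]}}

```text
time: 18.4
tool_pos: [0.4781, -0.1581, 0.349]
tcp_rot: [2.252, 1.443, 0.386]
wrist_force: [0.5, 0.2, 0.1]
width: 0.498
grip_force: 0.0
```

```bash
python3 -c "
from workcell import bot
print(bot.finish_job())"
```

```text
the job is handed in; nothing more can be done
None
```

I fed the black notebook and then the red one through the flap and handed the job in at about 18 s; the pictures show the flap shut after each, but no camera shows the bottom stop, so I take it from the shut flap that both slid home, and no verdict came back.

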